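# Tighten the glass board's red clamp

### The arm

A 6-joint arm with a two-finger parallel gripper is mounted at the origin on a cart in front of the work surface, level with it; the furniture and walls round the work are solid. World frame = base frame: x ahead of the robot, y to its left, z up, the work surface at z = 0. Lengths are in m, angles in degrees, forces in N, time in s.
With the tool pointing down it reaches from about 0.35 to 0.875 m from the base axis. Payload 4.2 kg.
Tool frame: the origin (TCP) lies between the finger pads; the fingertips stand 8 mm ahead of it and the grasp point (between the pads) lies 11 mm behind it; z points along the fingers, y is the line along which they close (so a half turn about z gives the same grasp; the last joint's range is limited). The gripper opens to 87 mm and grips with 3 to 60 N. Pads are 19 mm wide; open, the fingers measure 117 mm over their backs; the gripper's body (75 mm by 190 mm) begins 51 mm behind the grasp point.
Start: joints at [81.051, 22.042, 0.453, 0, -68.411, -14.817], TCP at [0.252, 0.572, 0.231] pointing down, gripper open.
Joint ranges: [-179.83, 179.83], [-69.29, 118.12], [-61.27, 80.66], [-181.25, 117.63], [-171.15, -9.14], [-177.46, 177.46]. Speed limits (degrees/s): [159.86, 159.86, 180, 180, 180, 180].

### API

Orientations are given as a 3x3 rotation matrix whose columns are the frame's x, y, z axes.
In Python, from station import sense, capture, camera_model, finish_job, find_in gives the robot as it stands. The module is installed in compiled form; this text tells all that it offers.
- The arm moves only by the tool arm_command, never from a script. Its argument "motion" is a list of rows, each a list of 7 numbers: the finger opening in mm, from 0 to 87, then the shift along the tool's x, y, z in mm, then the turn, a rotation vector about the tool's x, y, z in rad. In form: [[jaw, dx, dy, dz, rx, ry, rz], ...]. A call has 1 to 8 rows; each row shifts and turns the commanded pose from where the row before left it, along the tool's axes as they then stand; what a row does not reach is not made up. A row lasts 1/10 s, in which the tool goes at most 50 mm and 8.59 degrees, less where a joint would pass 70% of its speed; a pose out of reach is approached as far as the arm can. A call with a gripper value outside its range is refused whole. The fingers move at their own pace and stop on an object; the grip force is fixed at half the most. Time passes only in rows, so rows that do not move let the fingers close. It gives the time, the measured TCP pose, the force, the opening and the grip force at its end, in the units of the state.
- sense(): the state, without advancing time (a new reading comes with each control period).
- capture(name): name is "side" or "top"; returns the picture (480x640x3 uint8, red, green, blue); there is no depth.
- camera_model(name): a dict with "fx", "fy", "cx", "cy" (pixels), "R" (3x3) and "t" (3): a world point X has camera coordinates R X + t. Camera axes: x right, y down, z forward; pixel columns grow to the right and rows downward; lengths in m; the calibration is good to about 2 mm. A picture is of the moment at which its call begins. camera_model takes no time and is no camera call.
- finish_job(): hands the job in; it is judged then, once.
Trained networks look in the newest picture that a camera, given by its name, has taken for a name from the list of things; names that differ only in an ending like _2 or _b are one class to them, and where a whole thing is asked for, a point or a joint stands for the part that bears it (a point fixed in the world has none). Each returns a list of dicts, best first, with "p" (0 to 1); they miss things now and then, are a little off and sometimes report something else, mostly with a low value. They report only what shows in the picture. A call takes as long as a camera call. They do not tell look-alikes from the thing itself.
- find_in(target, camera): "location" ([row, column] in pixels, amid what is visible of it).
The state is a dict: "time_s": time; "joints": joint angles; "joint_velocities": joint speeds; "effort": joint torques, N m; "tcp_pos": TCP position; "ee_rot": TCP orientation; "wrist_force": force on the tool from outside, world axes, zero at the start; "moment": the same for the moment, N m; "gripper_width": opening from 0.0 (shut) to 1.0 (fully open); "gripper_force": force on a finger pad.
Only numpy, scipy, OpenCV 4.12 (cv2) and the standard library are available. Lean on these libraries where they do the work, as an engineer would, in place of code of your own. Each camera call takes 0.05 s, during which the arm holds its last target. There are 200 camera calls.

### The job

The glass worktop board is held along its front edge by two screw clamps. The blue-knobbed one is already tight; leave it alone. Turn the red knob clockwise until its foot just touches the glass (white stripe of the knob at the white dot), then one eighth of a turn (45 degrees) further, to the green dot and no more, let go, and do not shift the board.

Things in the scene. Friction and masses are not known exactly. Their poses are not given: they have to be found in the camera images.
- red_clamp: Fixed aluminium clamp with red bar knob at the board's edge nearest the robot. Origin on the worktop under the knob's vertical axis; x points over the board, z up. Post at x -30 to -54 mm. Black dial, 80 mm across, top z 60. Knob bar 56 long, 14 thick, z 72 to 100 mm, centred on the axis, does not rise or sink. Red and blue clamp, 200 mm apart, may be swapped.
- red_knob (a joint): Red knob angle, rad, growing clockwise from above. 0: foot just touches the glass, the bar's white-striped end points along the clamp's -x to the white dot. Starts at -0.60 to -0.25 (foot clear); 0.785 = eighth of a turn past touch, stripe at green dot. Foot sinks 4 mm per rad; past touch sprung, 10 N per rad. Friction 0.12 N m, stays where left. Stops -0.9 and 1.6.
- blue_knob (a joint): Angle of the knob of the second clamp, alike but blue, same sense and zero; it starts tight at about 0.785 and is to stay there.
- glass_board: White glass worktop board, 413 x 291 x 7 mm (top at z = 7), loose on the worktop, its front edge under the feet of both clamps. Origin: centre of its underside; x along the long side, y toward the robot, z up. An apple and a lemon lie on it. A microwave unit overhangs its rear part (underside z = 0.45 m, front at world x = 0.59 m): stay low above the knobs.
Not all that is in view belongs to the job. What is shaped like the red_clamp but orange is not meant.

How it is judged:
By the outcome, as a careful person would: the job done as asked, in the order asked, and still so for the second after the job is handed in, with the robot touching nothing.
It also fails if it takes over 29 s, if anything falls off the work surface, if the arm or the gripper's body presses on something with over 40 N, if the wrist force passes 120 N, or if a joint passes its speed limit or range.

## Working session

There is one attempt and no reset: what is moved stays moved. The work goes in short steps, Python scripts to look and compute and a tool call to move; the robot and the scene stay as the last step left them, time stands still between calls to the robot, and variables do not carry over. Pictures are saved under pics/ and viewed, at most 10 in all, crops included, and the job is handed in when it is done.

Besides the shell and the picture viewer there is one more tool, called after ">>>" by a JSON object that holds its "name" and its "arguments", one argument or row to a line. arm_command: Moves the arm, as the interface text tells. Its arguments: {"type":"object","properties":{"motion":{"type":"array"}},"required":["motion"]}

```bash
mkdir -p pics; cat > h.py <<'E'
import numpy as np, cv2
from station import *
def ray(cam,px,z):
    m=camera_model(cam);R=np.array(m["R"]);t=np.array(m["t"])
    d=R.T@np.array([(px[0]-m["cx"])/m["fx"],(px[1]-m["cy"])/m["fy"],1]);c=-R.T@t
    return c+d*(z-c[2])/d[2]
def proj(cam,X):
    m=camera_model(cam);p=np.array(m["R"])@np.array(X)+np.array(m["t"])
    return np.array([m["fx"]*p[0]/p[2]+m["cx"],m["fy"]*p[1]/p[2]+m["cy"]])
def save(cam,name,crop=None,s=1):
    im=capture(cam)[:,:,::-1]
    if crop: a,b,c,d=crop; im=im[a:b,c:d]
    cv2.imwrite(f"pics/{name}.png",cv2.resize(im,None,fx=s,fy=s,interpolation=cv2.INTER_CUBIC))
E
python3 - <<'E'
from h import *
a=capture("top");b=capture("side")
cv2.imwrite("pics/a.png",cv2.resize(np.vstack([a,b])[:,:,::-1],(400,600))) if 0 else None
cv2.imwrite("pics/top.png",a[:,:,::-1]);cv2.imwrite("pics/side.png",b[:,:,::-1])
for c in("top","side"):
    for n in("red_knob","blue_knob"):print(c,n,[(d["p"],d["location"],ray(c,d["location"][::-1],.09).round(3)) for d in find_in(n,c)])
    m=camera_model(c);print(c,-np.array(m["R"]).T@m["t"],m["fx"])
s=sense();print(s["ee_rot"],s["tcp_pos"])
E
```

```text
top red_knob [(0.76, [271.6, 223.5], array([0.504, 0.109, 0.09 ])), (0.73, [264.3, 360.2], array([ 0.495, -0.121,  0.09 ]))]
top blue_knob [(0.97, [249.1, 475.3], array([ 0.503, -0.318,  0.09 ]))]
top [ 0.38644516 -0.04847445  0.85156928] 456.74383307053137
side red_knob [(0.74, [252.9, 274.3], array([ 0.493, -0.127,  0.09 ])), (0.62, [175.2, 278.4], array([0.499, 0.096, 0.09 ]))]
side blue_knob [(0.58, [360.7, 277.7], array([ 0.499, -0.33 ,  0.09 ]))]
side [ 0.52334387 -0.70184713  0.59647024] 489.88580419925313
[[ 9.15181582e-01 -4.03041709e-01 -2.32381396e-04]
 [-4.03041772e-01 -9.15181347e-01 -6.56586274e-04]
 [ 5.19605346e-05  6.94555075e-04 -9.99999757e-01]] [0.2517828  0.57185626 0.23018354]
```

View pics/top.png

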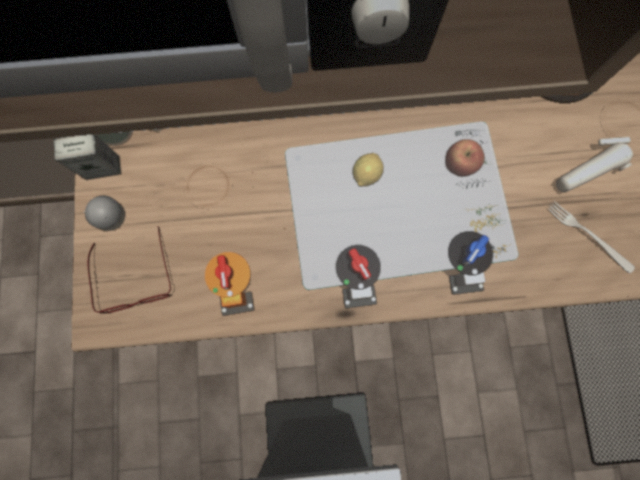

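View pics/side.png

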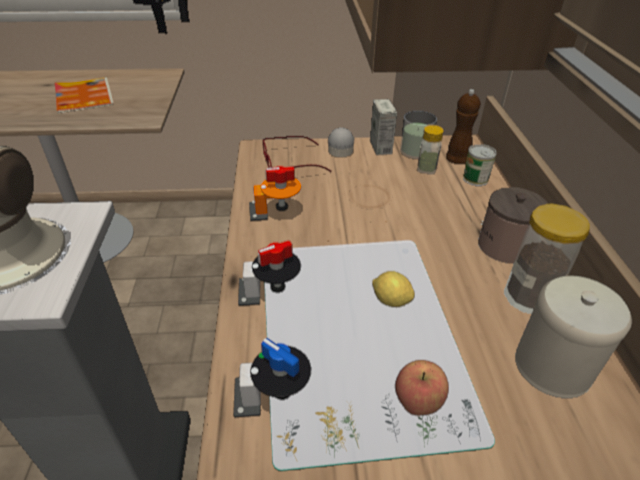

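Candidates in the top view are (col 223, row 272), on an orange body and off the board, and (360, 264), on aluminium with a black dial at the board's front edge. The second fits the description. The blue knob is at (475, 249). Next I'll confirm the choice in an enlarged crop.

```bash
python3 - <<'E'
from h import *
im=cv2.imread("pics/top.png")
cv2.imwrite("pics/crop.png",cv2.resize(im[235:315,315:400],None,fx=7,fy=7,interpolation=cv2.INTER_CUBIC))
hsv=cv2.cvtColor(im,cv2.COLOR_BGR2HSV).astype(int)
H,S,V=hsv[...,0],hsv[...,1],hsv[...,2]
red=(((H<8)|(H>170))&(S>130)&(V>90)); blue=((H>100)&(H<130)&(S>120)&(V>80))
for n,m,x0,x1 in(("red",red,330,390),("blue",blue,445,500)):
    r,c=np.nonzero(m[230:300,x0:x1]);c=c+x0;r=r+230
    P=np.array([ray("top",q,.1)[:2] for q in zip(c,r)]);w,v=np.linalg.eigh(np.cov(P.T))
    print(n,len(r),P.mean(0),v[:,1],np.degrees(np.arctan2(v[1,1],v[0,1])),2*np.sqrt(3*w))
# dial circles (dark blobs), plane z=.06
for x0 in(325,440):
    sub=im[225:300,x0:x0+65]; m=((sub.max(2)<70)).astype(np.uint8)
    m[60:]=0
    k,_=cv2.findContours(m,0,1);k=max(k,key=cv2.contourArea);(cx,cy),rad=cv2.minEnclosingCircle(k)
    print("dial",cx+x0,cy+225,rad,ray("top",(cx+x0,cy+225),.06))
E
```

```text
red 240 [ 0.49981993 -0.11623467] [-0.95009243 -0.31196855] -161.8220953635619 [0.02203096 0.04002924]
blue 220 [ 0.50582593 -0.32037348] [-0.71724257  0.69682357] 135.82728900728495 [0.0226036  0.03651933]
dial 358.0 276.0 2.2361679077148438 [ 0.47952597 -0.11761987  0.06      ]
dial 466.5 248.5 17.33503532409668 [ 0.5105655  -0.31291885  0.06      ]
```

View pics/crop.png

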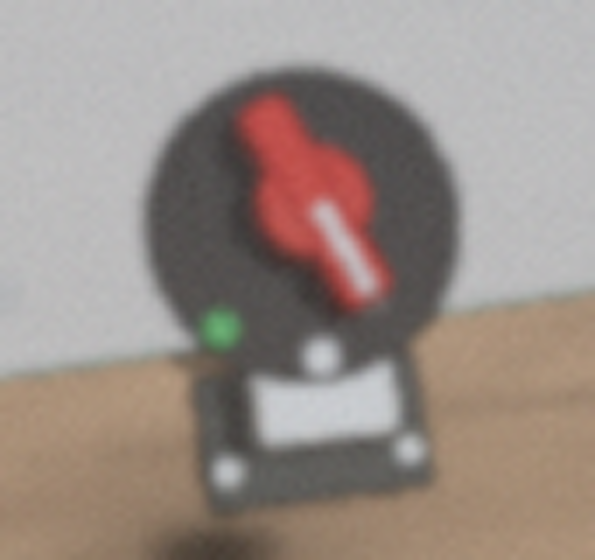

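The crop shows the red bar on a black dial with an aluminium post at the board edge, so this is the right clamp. The striped end is at crop (370, 295), the white dot at (321, 355) and the green dot at (221, 329). Going from stripe to white to green is clockwise.

```bash
cat >> h.py <<'E'
def cr(x,y,z): return ray("top",((x-3)/7+315,(y-3)/7+235),z)[:2]
E
python3 - <<'E'
from h import *
c=cr(303,223,.06);w=cr(321,355,.06);g=cr(221,329,.06)
a=cr(268,97,.1);b=cr(368,303,.1);s0=cr(320,208,.1);s1=cr(370,290,.1)
an=lambda v:np.degrees(np.arctan2(v[1],v[0]))
print("dial",c,"bar mid",(a+b)/2,np.linalg.norm(a-b))
print("white",an(w-c),"green",an(g-c),"bar",an(b-a),"stripe",an(s1-s0))
s=sense();print("tool y yaw",an(np.array(s["ee_rot"])[:2,1]),"x",an(np.array(s["ee_rot"])[:2,0]))
E
```

```text
dial [ 0.49624494 -0.11916363] bar mid [ 0.49602432 -0.11966012] 0.05442694135685763
white -178.4101941844673 green 136.74069173225266 bar -160.33852809676196 stripe -154.80405807729488
tool y yaw -113.76847469081645 x -23.768472623042598
```

>>> {"name": "arm_command", "arguments": {
  "motion": [
    [87,28,30,0,0,0,0],
    [87,28,30,0,0,0,0],
    [87,28,30,0,0,0,0],
    [87,28,30,0,0,0,0],
    [87,28,30,0,0,0,0],
    [87,28,30,0,0,0,0],
    [87,28,30,0,0,0,0],
    [87,28,30,0,0,0,0]
  ]
}}

```text
time_s: 1.1
tcp_pos: [0.3603, 0.2604, 0.2308]
ee_rot: [[0.915, -0.403, 0.0], [-0.403, -0.915, 0.001], [0.0, -0.001, -1.0]]
wrist_force: [0.9, -0.3, 0.3]
gripper_width: 1.001
gripper_force: 0.0
```

>>> {"name": "arm_command", "arguments": {
  "motion": [
    [87,28,30,0,0,0,0],
    [87,28,30,0,0,0,0],
    [87,28,30,0,0,0,0],
    [87,28,30,0,0,0,0],
    [87,28,30,0,0,0,0],
    [87,28,30,0,0,0,0],
    [87,28,30,0,0,0,0],
    [87,28,30,0,0,0,0]
  ]
}}

```text
time_s: 1.9
tcp_pos: [0.4687, -0.0496, 0.2309]
ee_rot: [[0.915, -0.403, 0.001], [-0.403, -0.915, 0.0], [0.001, -0.001, -1.0]]
wrist_force: [0.6, -0.4, 0.7]
gripper_width: 0.996
gripper_force: 0.0
```

>>> {"name": "arm_command", "arguments": {
  "motion": [
    [87,28,30,0,0,0,0],
    [87,0,0,0,0,0,-0.125],
    [87,0,0,0,0,0,-0.125],
    [87,0,0,0,0,0,-0.125],
    [87,0,0,0,0,0,-0.125],
    [87,0,0,0,0,0,-0.125],
    [87,0,0,0,0,0,-0.12],
    [87,0,0,0,0,0,0]
  ]
}}

```text
time_s: 2.7
tcp_pos: [0.4818, -0.0866, 0.2306]
ee_rot: [[0.946, 0.324, 0.0], [0.324, -0.946, 0.0], [0.0, -0.0, -1.0]]
wrist_force: [-0.2, 0.7, 0.3]
gripper_width: 1.001
gripper_force: 0.0
```

```bash
cat > st.py <<'E'
from h import *
import sys
s=sense();R=np.array(s["ee_rot"]);p=np.array(s["tcp_pos"])
print(s["time_s"],p.round(4),"yaw x",np.degrees(np.arctan2(R[1,0],R[0,0])),"j",np.round(s["joints"],1),"z",R[:,2].round(3))
print("F",np.round(s["wrist_force"],1),np.round(s["moment"],3),s["gripper_width"]*87,s["gripper_force"])
print("to axis, tool mm",(R.T@(np.array([.496,-.1195,.083])-p)*1000).round(1))
E
python3 st.py
```

```text
2.7 [ 0.4818 -0.0866  0.2306] yaw x 18.90583141351932 j [  8.9   8.8 -18.   -0.  -63.2 100. ] z [ 0.  0. -1.]
F [-0.2  0.7  0.3] [-0.091 -0.029 -0.02 ] 87.11485751518627 0.0
to axis, tool mm [  2.7  35.7 147.6]
```

>>> {"name": "arm_command", "arguments": {
  "motion": [
    [60,2.7,35.7,0,0,0,0],
    [60,0,0,35,0,0,0],
    [60,0,0,35,0,0,0],
    [60,0,0,35,0,0,0],
    [60,0,0,0,0,0,0]
  ]
}}

```text
time_s: 3.2
tcp_pos: [0.4924, -0.1195, 0.1213]
ee_rot: [[0.947, 0.321, -0.011], [0.321, -0.947, 0.0], [-0.01, -0.004, -1.0]]
wrist_force: [-0.9, 0.6, 0.3]
gripper_width: 0.704
gripper_force: 0.0
```

```bash
python3 st.py; python3 - <<'E'
from h import *
a=capture("top")[190:310,290:450];b=capture("side")[170:290,200:360]
cv2.imwrite("pics/pre.png",cv2.resize(np.hstack([a,b])[:,:,::-1],(800,300),interpolation=cv2.INTER_CUBIC))
E
```

```text
3.2 [ 0.4924 -0.1195  0.1213] yaw x 18.71756035378787 j [ 4.700e+00  1.740e+01 -2.420e+01 -1.000e-01 -4.910e+01  1.041e+02] z [-0.011  0.    -1.   ]
F [-0.9  0.6  0.3] [-0.074  0.036  0.029] 61.20792850443633 0.0
to axis, tool mm [ 3.8  1.3 38.3]
```

View pics/pre.png

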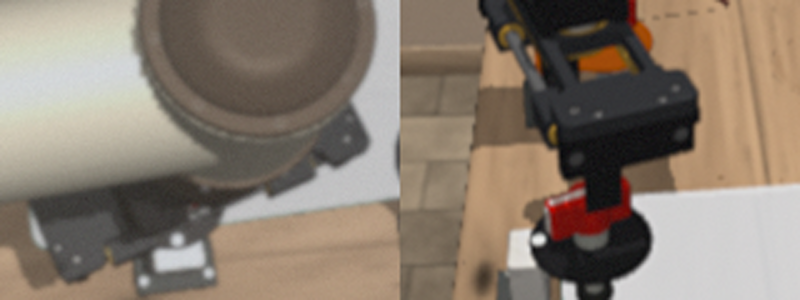

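The top view is blocked by the wrist. The side view shows the jaw centred over the red bar, around crop (590, 205). I'll settle and descend.

>>> {"name": "arm_command", "arguments": {
  "motion": [
    [60,0,0,0,0,0,0],
    [60,0,0,12,0,0,0],
    [60,0,0,12,0,0,0],
    [60,0,0,12,0,0,0],
    [60,0,0,0,0,0,0],
    [60,0,0,0,0,0,0]
  ]
}}

```text
time_s: 3.9
tcp_pos: [0.4959, -0.1196, 0.089]
ee_rot: [[0.946, 0.324, -0.001], [0.324, -0.946, -0.0], [-0.001, -0.0, -1.0]]
wrist_force: [0.4, -0.0, -0.3]
gripper_width: 0.689
gripper_force: 0.0
```

```bash
python3 st.py
```

```text
3.9 [ 0.4959 -0.1196  0.089 ] yaw x 18.927826309524917 j [  4.7  19.9 -26.2   0.  -43.9 104.2] z [-0.001 -0.    -1.   ]
F [ 0.4 -0.  -0.3] [-0.042 -0.069 -0.026] 59.909116090071215 0.0
to axis, tool mm [ 0.2 -0.   6. ]
```

>>> {"name": "arm_command", "arguments": {
  "motion": [
    [60,0,0,7,0,0,0],
    [60,0,0,0,0,0,0],
    [10,0,0,0,0,0,0],
    [10,0,0,0,0,0,0],
    [10,0,0,0,0,0,0],
    [10,0,0,0,0,0,0],
    [10,0,0,0,0,0,0],
    [10,0,0,0,0,0,0]
  ]
}}

```text
time_s: 4.7
tcp_pos: [0.4961, -0.1195, 0.0826]
ee_rot: [[0.946, 0.324, 0.0], [0.324, -0.946, -0.0], [0.0, 0.0, -1.0]]
wrist_force: [-0.5, 0.3, -0.4]
gripper_width: 0.229
gripper_force: 0.0
```

```bash
python3 st.py
```

```text
4.7 [ 0.4961 -0.1195  0.0826] yaw x 18.92267285520838 j [  4.7  20.4 -26.6   0.  -42.9 104.2] z [ 0. -0. -1.]
F [-0.5  0.3 -0.4] [-0.052 -0.003 -0.031] 19.900134105611386 0.0
to axis, tool mm [-0.1 -0.  -0.4]
```

>>> {"name": "arm_command", "arguments": {
  "motion": [
    [10,0,0,0,0,0,0],
    [10,0,0,0,0,0,0],
    [10,0,0,0,0,0,0]
  ]
}}

```text
time_s: 5.0
tcp_pos: [0.4959, -0.1199, 0.0826]
ee_rot: [[0.946, 0.324, -0.0], [0.324, -0.946, -0.001], [-0.001, 0.0, -1.0]]
wrist_force: [-0.2, -4.0, -0.6]
gripper_width: 0.163
gripper_force: 30.0
```

```bash
python3 st.py
```

```text
5.0 [ 0.4959 -0.1199  0.0826] yaw x 18.933736455429887 j [  4.7  20.4 -26.6   0.  -42.9 104.2] z [-0.    -0.001 -1.   ]
F [-0.2 -4.  -0.6] [-1.14   0.01   0.059] 14.138335285859618 29.998883963562548
to axis, tool mm [ 0.2 -0.3 -0.4]
```

>>> {"name": "arm_command", "arguments": {
  "motion": [
    [10,0,0,0,0,0,0.1],
    [10,0,0,0,0,0,0.1],
    [10,0,0,0,0,0,0.1],
    [10,0,0,0,0,0,0.1],
    [10,0,0,0,0,0,0.1],
    [10,0,0,0,0,0,0.1],
    [10,0,0,0,0,0,0.1],
    [10,0,0,0,0,0,0.1]
  ]
}}

```text
time_s: 5.8
tcp_pos: [0.4959, -0.12, 0.0826]
ee_rot: [[0.89, -0.456, -0.0], [-0.456, -0.89, -0.001], [-0.0, 0.001, -1.0]]
wrist_force: [-0.2, -4.9, -0.5]
gripper_width: 0.16
gripper_force: 30.0
```

>>> {"name": "arm_command", "arguments": {
  "motion": [
    [10,0,0,0,0,0,0.1],
    [10,0,0,0,0,0,0],
    [10,0,0,0,0,0,0]
  ]
}}

```text
time_s: 6.1
tcp_pos: [0.4958, -0.1199, 0.0826]
ee_rot: [[0.843, -0.538, -0.001], [-0.538, -0.843, -0.001], [-0.0, 0.001, -1.0]]
wrist_force: [-0.3, -5.5, 0.2]
gripper_width: 0.158
gripper_force: 30.0
```

```bash
python3 st.py; python3 - <<'E'
from h import *
im=cv2.imread("pics/top.png")
# dial ellipse refine: sub-pixel white/green dot centroids near each clamp
hsv=cv2.cvtColor(im,cv2.COLOR_BGR2HSV).astype(int)
H,S,V=hsv[...,0],hsv[...,1],hsv[...,2]
gm=(H>45)&(H<80)&(S>110)
def cen(m,w,z):
    r,c=np.nonzero(m[w[0]:w[1],w[2]:w[3]]);return ray("top",(c.mean()+w[2],r.mean()+w[0]),z)[:2],len(r)
an=lambda v:np.degrees(np.arctan2(v[1],v[0]))
gr=cen(gm,(260,300,335,400),.06);gb=cen(gm,(250,290,445,500),.06);print(gr,gb,"clamp line-90:",an(gb[0]-gr[0])-90)
# dial outlines: radial edge points by dark->light, fit circle in world
from scipy.optimize import least_squares
gray=cv2.GaussianBlur(im,(3,3),0).max(2).astype(float)
C=np.array([.496,-.1195])
pts=[]
for th in np.radians(np.arange(-120,121,4)):
    rs=np.arange(.032,.048,.0003);q=np.array([proj("top",[*(C+r*np.array([np.cos(th),np.sin(th)])),.06]) for r in rs]).astype(np.float32)
    v=cv2.remap(gray.astype(np.float32),q[:,0],q[:,1],1).ravel();k=np.argmax(np.gradient(v));pts.append(C+rs[k]*np.array([np.cos(th),np.sin(th)]))
pts=np.array(pts);f=least_squares(lambda p:np.hypot(*(pts-p[:2]).T)-p[2],[*C,.04],loss="soft_l1",f_scale=.001);print("dial",f.x)
c=f.x[:2];wm=(V>170)&(S<50);print("green-dir+45",an(gr[0]-c)+45, np.linalg.norm(gr[0]-c))
w=cen(wm,(280,289,356,366),.06);print("white",w,an(w[0]-c),np.linalg.norm(w[0]-c))
E
```

```text
6.1 [ 0.4958 -0.1199  0.0826] yaw x -32.52978607081957 j [  4.7  20.4 -26.6   0.  -43.   52.8] z [-0.001 -0.001 -1.   ]
F [-0.3 -5.5  0.2] [-1.498  0.097  0.067] 13.721544855105428 29.999264809302986
to axis, tool mm [-0.  -0.5 -0.4]
(array([nan, nan]), 0) (array([nan, nan]), 0) clamp line-90: nan<stdin>:8: RuntimeWarning: Mean of empty slice.
  ret = ret.dtype.type(ret / rcount)
Traceback (most recent call last):
  File "h.py", line 8, in proj
    m=camera_model(cam);p=np.array(m["R"])@np.array(X)+np.array(m["t"])
ValueError: time passes only in moves, steps and waits
```

```bash
sed -i 's/^from station import \*/from station import *\nfrom station import camera_model as _cm\nimport functools\ncamera_model=functools.cache(_cm)/' h.py; python3 - <<'E'
from h import *
from scipy.optimize import least_squares
im=cv2.imread("pics/top.png").astype(float)
an=lambda v:np.degrees(np.arctan2(v[1],v[0]))
B,G,Rr=im[...,0],im[...,1],im[...,2]
def cen(W,w):
    s=np.clip(W[w[0]:w[1],w[2]:w[3]],0,None);r,c=np.mgrid[w[0]:w[1],w[2]:w[3]]
    return ray("top",((s*c).sum()/s.sum(),(s*r).sum()/s.sum()),.06)[:2]
gw=G-np.maximum(B,Rr)-20
gr=cen(gw,(274,290,340,354));gb=cen(gw,(260,275,453,466));print(gr,gb,np.linalg.norm(gr-gb),"clamp -x dir from line:",an(gb-gr)-90)
w=cen(im.min(2)-130,(282,288,357,365))
gray=cv2.GaussianBlur(im.max(2),(3,3),0).astype(np.float32)
for C,n in((np.array([.496,-.1195]),"red"),(np.array([.508,-.317]),"blue")):
    pts=[]
    for th in np.radians(np.arange(-115,116,5)):
        u=np.array([np.cos(th),np.sin(th)]);rs=np.arange(.03,.052,.0004)
        q=np.array([proj("top",[*(C+r*u),.06]) for r in rs]).astype(np.float32)
        v=cv2.remap(gray,q[:,:1],q[:,1:],1).ravel();pts.append(C+rs[np.argmax(np.gradient(v))]*u)
    pts=np.array(pts);f=least_squares(lambda p:np.hypot(*(pts-p[:2]).T)-p[2],[*C,.04],loss="soft_l1",f_scale=.001).x
    print(n,f)
    g=gr if n=="red" else gb;print(" green+45",an(g-f[:2])+45,np.linalg.norm(g-f[:2]))
    if n=="red":print(" white",an(w-f[:2]),np.linalg.norm(w-f[:2])); c0=f[:2]
    else:print("line of dials",an(f[:2]-c0)-90)
E
```

```text
[ 0.47172544 -0.09591217] [ 0.47853328 -0.29586984] 0.20007353114019177 clamp -x dir from line: -178.05003645771447
red [ 0.49607008 -0.11898749  0.03947186]
 green+45 181.53330374602652 0.0335429896514359
 white -177.96191952087335 0.033381321911480244
blue [ 0.50271934 -0.3184466   0.03974273]
 green+45 181.9709959941025 0.03308587505421361
line of dials -178.0906703303998
```

>>> {"name": "arm_command", "arguments": {
  "motion": [
    [10,0,0,0,0,0,0.09],
    [10,0,0,0,0,0,0.07],
    [10,0,0,0,0,0,0.02],
    [10,0,0,0,0,0,0],
    [10,0,0,0,0,0,0]
  ]
}}

```text
time_s: 6.6
tcp_pos: [0.4958, -0.1199, 0.0826]
ee_rot: [[0.733, -0.68, -0.001], [-0.68, -0.733, -0.001], [-0.0, 0.001, -1.0]]
wrist_force: [-2.5, -5.2, 0.4]
gripper_width: 0.156
gripper_force: 30.0
```

```bash
python3 st.py
```

```text
6.6 [ 0.4958 -0.1199  0.0826] yaw x -42.85871460962303 j [  4.7  20.4 -26.6   0.  -42.9  42.4] z [-0.001 -0.001 -1.   ]
F [-2.5 -5.2  0.4] [-1.562  0.228  0.132] 13.572443159356684 29.999473630450666
to axis, tool mm [-0.1 -0.5 -0.4]
```

>>> {"name": "arm_command", "arguments": {
  "motion": [
    [60,0,0,0,0,0,0],
    [60,0,0,0,0,0,0],
    [60,0,0,0,0,0,0],
    [60,0,0,0,0,0,0],
    [60,0,0,0,0,0,0],
    [60,0,0,0,0,0,0],
    [60,0,0,0,0,0,0],
    [60,0,0,0,0,0,0]
  ]
}}

```text
time_s: 7.4
tcp_pos: [0.4961, -0.1195, 0.0825]
ee_rot: [[0.732, -0.681, -0.0], [-0.681, -0.732, 0.0], [-0.0, -0.0, -1.0]]
wrist_force: [-0.2, -0.6, 0.4]
gripper_width: 0.678
gripper_force: 0.0
```

>>> {"name": "arm_command", "arguments": {
  "motion": [
    [60,0,0,-15,0,0,0],
    [60,0,0,-30,0,0,0],
    [60,0,0,-40,0,0,0],
    [60,0,0,-40,0,0,0],
    [60,-30,-30,0,0,0,0],
    [60,-30,-30,0,0,0,0],
    [60,-30,-30,0,0,0,0],
    [60,-30,-30,0,0,0,0]
  ]
}}

```text
time_s: 8.2
tcp_pos: [0.4896, 0.0515, 0.2078]
ee_rot: [[0.731, -0.682, 0.001], [-0.682, -0.731, 0.0], [0.0, -0.001, -1.0]]
wrist_force: [1.4, 0.8, -0.7]
gripper_width: 0.694
gripper_force: 0.0
```

>>> {"name": "arm_command", "arguments": {
  "motion": [
    [60,-30,-30,0,0,0,0],
    [60,-30,-30,0,0,0,0],
    [60,-30,-30,0,0,0,0],
    [60,-30,-30,0,0,0,0],
    [60,-30,-30,0,0,0,0],
    [60,0,0,0,0,0,0],
    [60,0,0,0,0,0,0]
  ]
}}

```text
time_s: 8.9
tcp_pos: [0.482, 0.2628, 0.2071]
ee_rot: [[0.733, -0.68, -0.001], [-0.68, -0.733, -0.001], [-0.0, 0.001, -1.0]]
wrist_force: [0.3, -1.1, -0.2]
gripper_width: 0.691
gripper_force: 0.0
```

```bash
python3 st.py; python3 - <<'E'
from h import *
a=capture("top")[:,:,::-1];cv2.imwrite("pics/top2.png",a)
b=cv2.imread("pics/top.png")
cv2.imwrite("pics/cmp.png",cv2.resize(a[225:310,315:515],(800,340),interpolation=cv2.INTER_CUBIC))
d=cv2.absdiff(a,b).max(2)[110:295,280:525];print("changed px cols/rows",[(np.percentile(x,[1,99])+o).round() for x,o in zip(np.nonzero(d>60),(110,280))],(d>60).sum())
E
```

```text
8.9 [0.482  0.2628 0.2071] yaw x -42.86652180133282 j [ 45.5  15.8 -12.3  -0.  -62.    1.6] z [-0.001 -0.001 -1.   ]
F [ 0.3 -1.1 -0.2] [-0.011 -0.032 -0.014] 60.15055217501496 0.0
to axis, tool mm [270.4 270.6 124.3]
changed px cols/rows [array([249., 277.]), array([349., 370.])] 253
```

View pics/cmp.png

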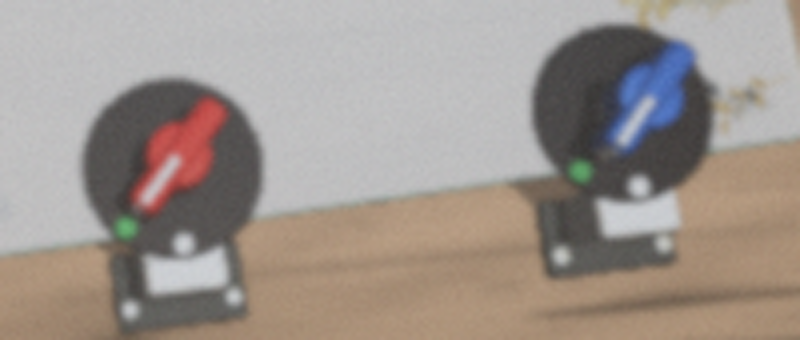

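The red stripe end, at crop (146, 208), points at the green dot (126, 228), parallel to the blue bar. Between the two top views, only pixels at the red knob changed, so the board didn't move. One numeric angle check before I hand in.

```bash
python3 - <<'E'
from h import *
im=cv2.imread("pics/top2.png").astype(int);B,G,R=im[...,0],im[...,1],im[...,2]
for n,m,x0,x1 in(("red",R-np.maximum(G,B)>50,330,390),("blue",B-R>50,445,500)):
    r,c=np.nonzero(m[230:300,x0:x1])
    P=np.array([ray("top",q,.1)[:2] for q in zip(c+x0,r+230)]);w,v=np.linalg.eigh(np.cov(P.T));print(n,P.mean(0),np.degrees(np.arctan2(v[1,1],v[0,1]))%180)
c=lambda x,y:ray("top",(x/4+315-.4,y/4+225-.4),.1)[:2]
for a,b in(((146,210),(214,100)),((144,206),(178,157)),((620,143),(653,98))):
    d=c(*a)-c(*b);print(np.degrees(np.arctan2(d[1],d[0]))%360)
E
```

```text
red [ 0.49733444 -0.12020672] 138.5555245628798
blue [ 0.5041834  -0.31901985] 136.8411354868132
142.63693027494324
139.66613553938225
136.44146471985366
```

```bash
python3 -c "
from station import *
print(finish_job())"
```

```text
the job is handed in; nothing more can be done
None
```

I turned the red knob clockwise to the green dot, about 45° past touch and within about 2° by camera, and let go; the blue clamp was untouched, the board shows no shift, and the job was handed in at about 9 s.

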